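# Clear and hold open the UV curing box

## Robot

A 6-joint arm with a two-finger parallel gripper is mounted at the origin on the work surface. World frame = base frame: x ahead of the robot, y to its left, z up, the work surface at z = 0. Lengths are in m, angles in rad, forces in N, time in s.
With the tool pointing down it reaches from about 0.35 to 0.975 m from the base axis. Payload 4.9 kg.
Tool frame: the origin (TCP) lies at the very end of the fingers, on their centre line; the grasp point (between the pads) lies 19 mm behind it; z points along the fingers, y is the line along which they close (so a half turn about z gives the same grasp; the last joint's range is limited). The gripper opens to 85 mm and grips with 20 to 120 N. Pads are 22 mm wide; open, the fingers measure 114 mm over their backs; the gripper's body (76 mm by 85 mm) begins 54 mm behind the grasp point. The pads swing forward as they close: fully open they stand 13 mm farther back than shut.
Start: joints at [-1.402, 0.053, 1.613, -0, 1.476, -0.119], TCP at [0.177, -0.599, 0.231] pointing down, gripper open.
Joint ranges: [-3.01, 3.01], [-1.01, 2.22], [0.06, 2.58], [-1.02, 4.17], [0.09, 2.62], [-3.14, 3.14]. Speed limits (rad/s): [2.57, 2.57, 3.14, 3.14, 3.14, 3.14].

## Interface

Orientations are given as a unit quaternion [x, y, z, w].
In Python, from workcell import sensors, eyes, ticket gives the robot as it stands. The module is installed in compiled form; this text tells all that it offers.
- The arm moves only by the tool arm_command, never from a script. Its argument "series" is a list of rows, each a list of 7 numbers: the shift along the world's x, y, z as a fraction of full scale, then the turn, a rotation vector about the world's x, y, z as a fraction of full scale, then the opening, from 0 (shut) to 1 (fully open). In form: [[tx, ty, tz, wx, wy, wz, grip], ...]. A call has 1 to 12 rows; each row is the pose to reach, as a shift and turn from the pose commanded when the call began; what a row does not reach only later rows make up. Full scale, the value 1, is 30 cm for a shift and 1.5 rad for a turn. A row lasts 1/10 s, in which the tool goes at most 50 mm and 8.59 degrees, less where a joint would pass 70% of its speed; a pose out of reach is approached as far as the arm can. A call with a number of a shift or a turn outside -1 to 1 is refused whole. A call with a gripper value outside its range is refused whole. The fingers move at their own pace and stop on an object; "newtons" is the grip in N (left out, the last holds). Time passes only in rows, so rows that repeat a pose let the fingers close. It gives the time, the measured TCP pose, the force, the opening and the grip force at its end, in the units of the state.
- sensors.state(): the state, without advancing time (a new reading comes with each control period).
- eyes.capture(name): name is "scene" or "top" or "wrist"; returns (picture, depth): 384x512x3 uint8, red, green, blue; 384x512 float32, m along the optical axis (not along the pixel's ray), 0 where there is no reading.
- eyes.camera_info(name): a dict with "fx", "fy", "cx", "cy" (pixels), "R" (3x3) and "t" (3): a world point X has camera coordinates R X + t. Camera axes: x right, y down, z forward; pixel columns grow to the right and rows downward; lengths in m; the calibration is good to about 2 mm. A picture is of the moment at which its call begins: read the wrist's pose just before it. camera_info takes no time and is no camera call; for the wrist camera it gives the pose at the moment of the call.
- ticket.job_done(): hands the job in; it is judged then, once.
The state is a dict: "time_s": time; "q": joint angles; "qvel": joint speeds; "tau": joint torques, N m; "ee_pos": TCP position; "eef_rot": TCP orientation; "force": force on the tool from outside, world axes, zero at the start; "torque": the same for the moment, N m; "gripper_width": finger opening in m; "gripper_force": force on a finger pad.
Only numpy, scipy, OpenCV 4.12 (cv2) and the standard library are available. Lean on these libraries where they do the work, as an engineer would, in place of code of your own. Each camera call takes 0.05 s, during which the arm holds its last target. There are 200 camera calls.

## Task

Somebody has left a jar on the lid of the UV curing box: take it off and set it down upright in the wooden tray with the other two jars. Then raise the lid to 45 degrees so that the cured guitar bridges can be taken out, and finish still holding it there: it has nothing to keep it up, so do not let go and do not let it drop shut. Leave the other things on the bench where they are.

Things in the scene. Friction and masses are not known exactly. Their poses are not given: they have to be found in the camera images.
- uv_box: the bench-top UV curing box, fixed to the bench: a grey sheet-metal case 260 mm deep (its x) and 340 mm wide (its y) with a white lamp lid on top; with the lid shut its flat top is 125 mm above the bench. Origin at the centre of its underside, on the bench; its x points from the front (control panel and lid handle, towards the robot) to the back (hinges), z up
- lid (a joint): opening angle of the lid, rad: 0 shut (lid level), 0.785 at 45 degrees; it swings up about a level hinge along the box's back edge and stops at 1.4. The lid weighs about 0.7 kg and falls shut from any angle when let go (about 4 N at the handle carries it)
- lid_handle (a point): middle of the lid's round steel handle bar: 12 mm thick, parallel to the hinge, 98 mm clear between its posts, 35 mm above the lid's top. Lid shut: 100 mm in front of the box's centre, 160 mm above the bench. Swings with the lid: in lid axes 230 mm in front of and 60 mm above the hinge line; at 45 degrees 120 mm in front of it and 305 mm above the bench
- lid_hinge (a point): middle of the lid's hinge line, which runs along the box's y: 130 mm behind the box's centre and 100 mm above the bench; the point does not move
- jar: the jar standing on the shut lid, behind the handle: a sealed amber screw-cap jar, 56 mm in diameter and 80 mm high with its slightly narrower black cap, papered round the middle, about 0.2 kg, origin at the centre of its underside, z up its axis
- tray: the wooden tray, fixed to the bench: 210 mm (its x) by 200 mm (its y), walls 6 mm thick and 25 mm high; origin at the centre of its underside, x away from the robot. The two other jars stand in its far (+x) half; its near (-x) half is empty, and its middle (x = -50 mm, y = 0) has room for the jar and the fingers
- tray_in (a point): centre of the tray's inner floor, 6 mm above the bench, axes as the tray's
- tray_jar_left: in the tray's far half, to the left (tray +y): a sealed amber screw-cap jar, 56 mm in diameter and 80 mm high with its slightly narrower black cap, papered round the middle, about 0.2 kg, origin at the centre of its underside, z up its axis
- tray_jar_right: in the tray's far half, to the right (tray -y): a sealed amber screw-cap jar, 56 mm in diameter and 80 mm high with its slightly narrower black cap, papered round the middle, about 0.2 kg, origin at the centre of its underside, z up its axis
- tape: bystander: a roll of paper tape lying flat, 100 mm across, 24 mm high, origin at the centre of its underside
- sanding_block: bystander: a cork sanding block 110 x 60 x 28 mm, origin at the centre of its underside
- brush: bystander: a brush about 170 mm long, lying between the box and the tray along its x, lower than 30 mm
- polish: bystander: a white bottle 52 mm across, 150 mm high, upright beyond the brush, between the box and the tray, origin at the centre of its underside
- screwdriver: bystander: a screwdriver about 190 mm long, lying on the robot's right side, lower than 40 mm
- brush_cup: bystander: a white cup 76 mm across with brushes, 190 mm high in all, on the robot's left side, origin at the centre of its underside

How it is judged:
On the way, in this order (a step that is already met when the one before it is completed fails the run):
1. the jar, still in the fingers, is brought down onto the tray's floor (within 12 mm of it) (x of jar in the frame of tray_in between -0.085 and 0.085 m and y of jar in the frame of tray_in between -0.08 and 0.08 m and z of jar in the frame of tray_in between -0.006 and 0.012 m and contact force between the fingers and jar above 0.5 N), for 0.04 s.
2. the jar stands upright in the tray, let go (x of jar in the frame of tray_in between -0.085 and 0.085 m and y of jar in the frame of tray_in between -0.08 and 0.08 m and z of jar in the frame of tray_in between -0.006 and 0.006 m and angle between jar's own z axis and vertical below 0.12 rad and contact force between the fingers and jar below 0.2 N), for 0.2 s.
3. the lid is held by the fingers at 45 degrees, give or take 5 (value of joint lid between 0.698 and 0.873 rad and velocity of joint lid between -0.15 and 0.15 rad/s and contact force between the fingers and lid above 1 N), for 0.3 s.
At the end, for the whole second after the job is handed in: The lid is still, 45 degrees open give or take 5, carried by the fingers (more than 1 N) and by nothing else, through the last second; the jar stands upright (within 7 degrees) and at rest on the tray's floor, untouched by the fingers (all of step 2 and all of step 3 and contact force between lid and jar below 0.2 N and contact force between lid and tray_jar_left below 0.2 N and contact force between lid and tray_jar_right below 0.2 N and contact force between lid and tape below 0.2 N and contact force between lid and sanding_block below 0.2 N and contact force between lid and brush below 0.2 N and contact force between lid and polish below 0.2 N and contact force between lid and screwdriver below 0.2 N and contact force between lid and brush_cup below 0.2 N and linear speed of jar below 0.03 m/s); the arm keeps its last pose, push and grip.
It fails at once if the jar is tipped over (more than 45 degrees) (angle between jar's own z axis and vertical above 0.785 rad).
It fails at once if the lid drops (it closes faster than 3 rad/s) (velocity of joint lid below -3 rad/s).
It fails at once if one of the other things on the bench is moved by more than 30 mm (distance of any of tray_jar_left, tray_jar_right, tape, sanding_block, brush, polish, screwdriver, brush_cup from where it was at the start of the episode above 0.03 m).
It also fails if it takes over 51 s, if anything falls off the work surface, if the arm or the gripper's body presses on something with over 40 N, if the wrist force passes 120 N, or if a joint passes its speed limit or range.

## Working session

There is one attempt and no reset: what is moved stays moved. The work goes in short steps, Python scripts to look and compute and a tool call to move; the robot and the scene stay as the last step left them, time stands still between calls to the robot, and variables do not carry over. Pictures are saved under pics/ and viewed, at most 10 in all, crops included, and the job is handed in when it is done.

Besides the shell and the picture viewer there is one more tool, called after "Emit:" by a JSON object that holds its "method" and its "body". arm_command: Moves the arm, as the interface text tells. Its arguments: {"type":"object","properties":{"series":{"type":"array"},"newtons":{"type":"number"}},"required":["series"]}

```bash
mkdir -p pics; python3 - <<'E'
from workcell import sensors, eyes
import cv2,numpy as np
s=sensors.state();print({k:np.round(v,3).tolist() for k,v in s.items()})
for n in ("scene","top"):
    p,d=eyes.capture(n);cv2.imwrite(f"pics/{n}0.png",p[:,:,::-1]);np.savez(f"{n}0.npz",p=p,d=d,**eyes.camera_info(n))
    c=eyes.camera_info(n);print(n,c["fx"],np.round(-np.array(c["R"]).T@c["t"],3),(d>0).mean())
E
```

```text
{'time_s': 0.0, 'q': [-1.402, 0.053, 1.614, 0.0, 1.476, -0.119], 'qvel': [-0.0, 0.001, 0.002, 0.0, -0.0, 0.0], 'tau': [-0.001, -39.369, -37.018, -0.0, 0.007, 0.0], 'ee_pos': [0.177, -0.599, 0.23], 'eef_rot': [0.99, 0.143, -0.0, -0.001], 'force': [0.033, 0.082, -0.205], 'torque': [-0.017, -0.047, -0.048], 'gripper_force': 0.0, 'gripper_width': 0.086}
scene 454.1986950451547 [1.816 0.609 0.973] 0.9951070149739584
top 469.0473314531546 [0.485 0.018 1.661] 0.9958852132161459
```

View pics/top0.png

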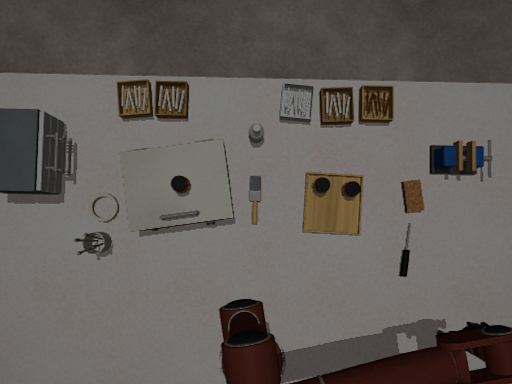

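View pics/scene0.png

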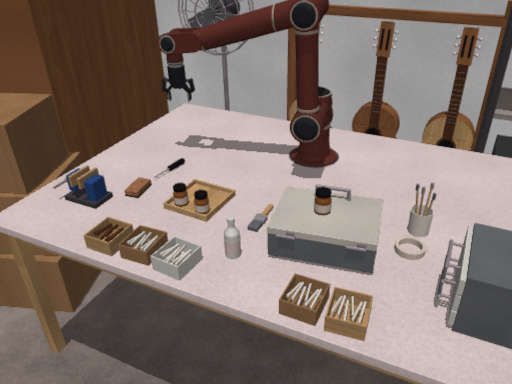

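The top view shows the box lid around (177,185) with the handle at (180,215) and the jar at (180,184). The tray is at about (333,204), with its two jars in the far half. The scene view confirms the layout and that the jar stands behind the handle.

```bash
cat > h.py <<'E'
import numpy as np,cv2
def pts(n):
    f=np.load(n+".npz");d=f["d"];v,u=np.mgrid[:384,:512]
    X=np.stack([(u-f["cx"])/f["fx"]*d,(v-f["cy"])/f["fy"]*d,d],-1)
    return (X-f["t"])@f["R"],d>0,f["p"]
def blob(m,ref):  # component nearest to ref
    n,l,s,c=cv2.connectedComponentsWithStats(m.astype(np.uint8))
    k=1+np.argmin([np.hypot(*(c[i]-ref))+1000*(s[i,4]<15) for i in range(1,n)]);return l==k
def rect(P):
    c,s,a=cv2.minAreaRect(P[:,:2].astype(np.float32)*1000);return np.round(c,1),np.round(s,1),round(a,1)
E
python3 - <<'E'
from h import *
W,ok,p=pts("top0");z=W[...,2]
S,ok2,p2=pts("scene0")
def rep(name,m,P=W): Q=P[m];print(name,m.sum(),"med",np.round(np.median(Q,0),4),"mean",np.round(Q.mean(0),4),"rect",rect(Q))
near=lambda P,c,r:np.hypot(P[...,0]-c[0],P[...,1]-c[1])<r
print("bench z",np.median(z[240:300,100:200]))
box=blob((z>.115)&(z<.135)&ok,(177,185));rep("lid",box)
lc=np.array(rect(W[box])[0])/1000
for n,ref in(("jar",(180,184)),("jl",(321,184)),("jr",(352,187))):
    lo=.19 if n=="jar" else .075
    m=blob((z>lo)&(z<.23)&ok,ref);rep(n,m);c=np.median(W[m],0)
    ms=near(S,c,.04)&(S[...,2]>c[2]-.006)&ok2;rep(n+"_scene",ms,S)
h=blob((z>.145)&(z<.18)&ok,(180,215));rep("handle",h);c=np.median(W[h],0)
rep("handle_scene",near(S,c,.075)&(S[...,2]>.148)&(S[...,2]<.18)&ok2&(near(S,c,.075)),S)
hsv=cv2.cvtColor(p,cv2.COLOR_RGB2HSV)
t=blob((hsv[...,1]>90)&(hsv[...,0]>8)&(hsv[...,0]<30)&ok,(333,204));rep("tray",t)
rep("rim",t&(z>.018)&(z<.032));rep("floor",t&(z<.014))
tc=W[t].mean(0);print("tray floor scene z",np.median(S[near(S,tc-[.03,0,0],.03)&ok2][:,2]))
E
```

```text
bench z -0.0004985240645051302
lid 7812 med [0.6048 0.2664 0.1245] mean [0.6045 0.2626 0.1245] rect (array([604.8, 262.5]), array([265.1, 342.9]), 8.9)
jar 205 med [0.6023 0.2422 0.204 ] mean [0.6016 0.2423 0.2038] rect (array([601.2, 243. ]), array([49.7, 46.8]), 89.6)
jar_scene 124 med [0.6085 0.2439 0.2057] mean [0.6076 0.2442 0.2055] rect (array([603.9, 244.7]), array([49.1, 48.9]), 64.7)
jl 170 med [ 0.6181 -0.2244  0.0851] mean [ 0.617  -0.225   0.0852] rect (array([ 617.1, -225.2]), array([47.9, 45.4]), 88.5)
jl_scene 96 med [ 0.6207 -0.2221  0.0871] mean [ 0.6205 -0.2232  0.0866] rect (array([ 618.1, -225.3]), array([51.5, 47.7]), 46.7)
jr 173 med [ 0.6064 -0.3276  0.0843] mean [ 0.6055 -0.3277  0.0844] rect (array([ 605.6, -327.4]), array([47.8, 47.3]), 49.9)
jr_scene 91 med [ 0.6083 -0.3262  0.0873] mean [ 0.6095 -0.3261  0.0868] rect (array([ 609.2, -325.4]), array([52.5, 46.1]), 69.9)
handle 140 med [0.504  0.2458 0.164 ] mean [0.5046 0.2457 0.1639] rect (array([504.7, 246.1]), array([ 11.9, 120.8]), 8.9)
handle_scene 115 med [0.5052 0.2605 0.1639] mean [0.5055 0.2547 0.1631] rect (array([506.8, 247.1]), array([ 19.4, 118.3]), 7.7)
tray 3033 med [ 0.5467 -0.2755  0.0064] mean [ 0.5508 -0.273   0.0103] rect (array([ 557.6, -274.5]), array([204.8, 209.2]), 87.5)
rim 372 med [ 0.5708 -0.2822  0.0239] mean [ 0.5621 -0.2762  0.0243] rect (array([ 557.7, -272.7]), array([201.1, 209.3]), 87.5)
floor 2440 med [ 0.5405 -0.2739  0.0052] mean [ 0.546  -0.2726  0.0052] rect (array([ 558.2, -278.6]), array([196.6, 200.4]), 87.4)
tray floor scene z -0.7453227995796372
```

Emit:
{"method": "arm_command", "body": {"series": [[0.4733,0.9363,0.13,0,0,-0.22,1],[0.4733,0.9363,0.13,0,0,-0.22,1],[0.4733,0.9363,0.13,0,0,-0.22,1],[0.4733,0.9363,0.13,0,0,-0.22,1],[0.4733,0.9363,0.13,0,0,-0.22,1],[0.4733,0.9363,0.13,0,0,-0.22,1],[0.4733,0.9363,0.13,0,0,-0.22,1],[0.4733,0.9363,0.13,0,0,-0.22,1]], "newtons": 40}}

```text
time_s: 0.9
ee_pos: [0.3204, -0.3165, 0.2706]
eef_rot: [1.0, -0.019, 0.0, 0.0]
force: [0.8, -0.5, -0.5]
gripper_width: 0.0852
gripper_force: 0.0
```

Emit:
{"method": "arm_command", "body": {"series": [[0.4733,0.9363,0,0,0,0,1],[0.4733,0.9363,0,0,0,0,1],[0.4733,0.9363,0,0,0,0,1],[0.4733,0.9363,0,0,0,0,1],[0.4733,0.9363,0,0,0,0,1],[0.4733,0.9363,0,0,0,0,1],[0.4733,0.9363,0,0,0,0,1],[0.4733,0.9363,0,0,0,0,1]]}}

```text
time_s: 1.7
ee_pos: [0.4619, -0.0365, 0.2695]
eef_rot: [1.0, -0.02, -0.001, -0.0]
force: [0.9, -0.4, -0.9]
gripper_width: 0.0852
gripper_force: 0.0
```

Emit:
{"method": "arm_command", "body": {"series": [[0.47,0.9333,0,0,0,0,1],[0.47,0.9333,0,0,0,0,1],[0.47,0.9333,0,0,0,0,1],[0.47,0.9333,0,0,0,0,1],[0.47,0.9333,0,0,0,0,1],[0.47,0.9333,0,0,0,0,1],[0.47,0.9333,0,0,0,0,1],[0.47,0.9333,0,0,0,0,1],[0.47,0.9333,0,0,0,0,1]]}}

```text
time_s: 2.6
ee_pos: [0.6026, 0.2404, 0.2698]
eef_rot: [1.0, -0.022, -0.001, 0.001]
force: [0.2, -0.2, -0.1]
gripper_width: 0.0857
gripper_force: 0.0
```

```bash
python3 - <<'E'
from workcell import sensors, eyes
from h import *
s=sensors.state();print(np.round(s["ee_pos"],4));c=eyes.camera_info("wrist")
p,d=eyes.capture("wrist");cv2.imwrite("pics/w1.png",p[:,:,::-1]);np.savez("w1.npz",p=p,d=d,**c)
W,ok,_=pts("w1");z=W[...,2]
near=np.hypot(W[...,0]-.603,W[...,1]-.2435)<.06
for n,m in(("captop",near&(z>.199)&(z<.212)&ok),):
    Q=W[m];print(n,len(Q),np.round(np.median(Q,0),4),rect(Q) if len(Q) else 0)
h=(z>.155)&(z<.172)&(np.hypot(W[...,0]-.505,W[...,1]-.246)<.075)&ok
if h.sum()>20:print("handle",h.sum(),np.round(np.median(W[h],0),4),rect(W[h]),np.percentile(W[h][:,2],95))
E
```

```text
[0.6026 0.2404 0.2698]
captop 3378 [0.6034 0.2423 0.2035] (array([602.4, 242.4]), array([49. , 48.9]), 22.3)
handle 1609 [0.5067 0.2448 0.1632] (array([504.8, 245.5]), array([ 12.2, 120.7]), 9.4) 0.16505835293522161
```

View pics/w1.png

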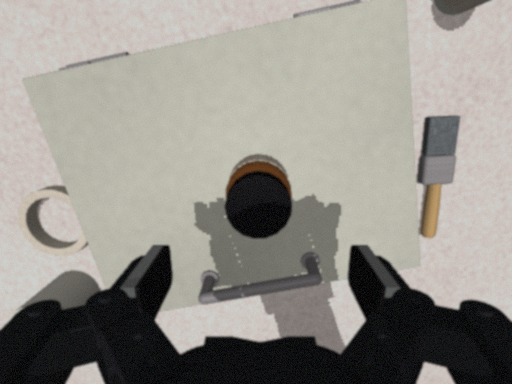

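The wrist view shows the jar cap at (258,205), midway between the open fingers, and the handle bar from (207,290) to (318,275). The three views agree, so I'll descend and grip.

Emit:
{"method": "arm_command", "body": {"series": [[0,-0.003,-0.2,0,0,0,1],[0,-0.003,-0.3,0,0,0,1],[0,-0.003,-0.38,0,0,0,1],[0,-0.003,-0.38,0,0,0,1],[0,-0.003,-0.38,0,0,0,0.3],[0,-0.003,-0.38,0,0,0,0.3],[0,-0.003,-0.38,0,0,0,0.3],[0,-0.003,-0.38,0,0,0,0.3],[0,-0.003,-0.38,0,0,0,0.3],[0,-0.003,-0.38,0,0,0,0.3]], "newtons": 40}}

```text
time_s: 3.65
ee_pos: [0.6043, 0.2417, 0.1602]
eef_rot: [1.0, -0.021, 0.003, -0.0]
force: [-0.9, -1.4, 6.6]
gripper_width: 0.054
gripper_force: 43.2
```

Emit:
{"method": "arm_command", "body": {"series": [[0,0,0.05,0,0,0,0.3],[0,0,0.1,0,0,0,0.3],[0,0,0.2,0,0,0,0.3],[0,0,0.3,0,0,0,0.3],[0,0,0.38,0,0,0,0.3],[0,0,0.38,0,0,0,0.3]]}}

```text
time_s: 4.25
ee_pos: [0.6045, 0.2423, 0.2769]
eef_rot: [1.0, -0.021, 0.005, -0.001]
force: [0.8, 0.5, -1.8]
gripper_width: 0.0537
gripper_force: 43.0
```

```bash
python3 - <<'E'
from workcell import sensors, eyes
from h import *
s=sensors.state();print(np.round(s["ee_pos"],4),s["gripper_width"],s["gripper_force"])
p,d=eyes.capture("scene");np.savez("s2.npz",p=p,d=d,**eyes.camera_info("scene"));cv2.imwrite("pics/s2.png",cv2.resize(p[120:280,200:440,::-1],None,fx=3,fy=3))
E
```

```text
[0.6045 0.2423 0.2769] 0.05373336694012043 43.046776244882494
```

View pics/s2.png

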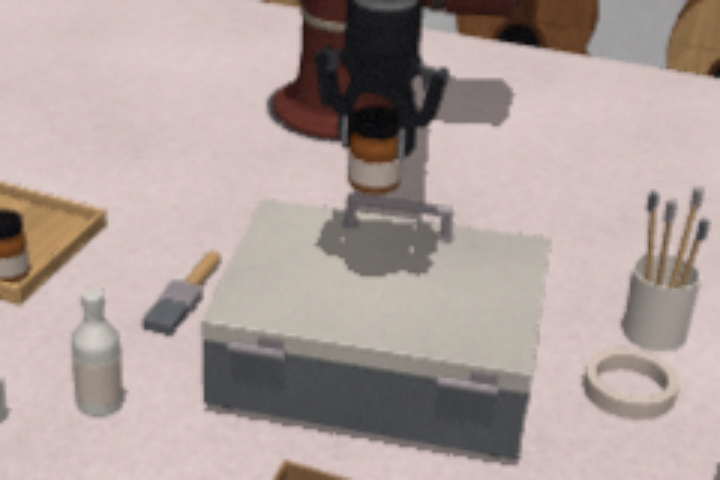

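The jar hangs upright between the pads at crop (375,150), clear of the lid. Next I carry it to the tray.

Emit:
{"method": "arm_command", "body": {"series": [[-0.08,-0.43,0,0,0,0,0.3],[-0.16,-0.855,0,0,0,0,0.3],[-0.16,-0.855,0,0,0,0,0.3],[-0.16,-0.855,0,0,0,0,0.3],[-0.16,-0.855,0,0,0,0,0.3],[-0.16,-0.855,0,0,0,0,0.3],[-0.16,-0.855,0,0,0,0,0.3]]}}

```text
time_s: 5.0
ee_pos: [0.5533, -0.0163, 0.2683]
eef_rot: [1.0, -0.023, -0.001, -0.0]
force: [-0.6, 1.0, -2.9]
gripper_width: 0.054
gripper_force: 43.4
```

Emit:
{"method": "arm_command", "body": {"series": [[-0.16,-0.855,0,0,0,0,0.3],[-0.16,-0.855,0,0,0,0,0.3],[-0.16,-0.855,0,0,0,0,0.3],[-0.16,-0.855,0,0,0,0,0.3],[-0.16,-0.855,0,0,0,0,0.3],[-0.16,-0.855,0,0,0,0,0.3],[-0.16,-0.855,0,0,0,0,0.3],[-0.16,-0.855,0,0,0,0,0.3],[-0.16,-0.855,-0.3,0,0,0,0.3],[-0.16,-0.855,-0.5,0,0,0,0.3],[-0.16,-0.855,-0.5,0,0,0,0.3],[-0.16,-0.855,-0.5,0,0,0,0.3]]}}

```text
time_s: 6.2
ee_pos: [0.5017, -0.2652, 0.111]
eef_rot: [1.0, -0.02, -0.007, -0.005]
force: [-1.1, 0.9, -4.0]
gripper_width: 0.0535
gripper_force: 44.5
```

```bash
python3 - <<'E'
from workcell import sensors, eyes
from h import *
s=sensors.state();e=s["ee_pos"];print(np.round(e,4),s["gripper_force"],np.round(s["force"],1))
for n in("scene","top"):
    p,d=eyes.capture(n);np.savez(n+"3.npz",p=p,d=d,**eyes.camera_info(n))
    if n=="scene":cv2.imwrite("pics/s3.png",cv2.resize(p[100:260,120:320,::-1],None,fx=3,fy=3))
    W,ok,_=pts(n+"3")
    m=ok&(np.hypot(W[...,0]-e[0],W[...,1]-e[1])<.036)&(W[...,2]>.03)&(W[...,2]<e[2]+.07)
    Q=W[m];hsv=cv2.cvtColor(p,cv2.COLOR_RGB2HSV)[m];o=(hsv[:,1]>100)&(hsv[:,2]>50)
    print(n,len(Q),"amber",o.sum(),np.round(np.percentile(Q[o],[2,50,98],axis=0),3).tolist() if o.any() else "", "all z",np.round(np.percentile(Q[:,2],[2,98]),3) if len(Q) else "")
E
```

```text
[ 0.5017 -0.2652  0.111 ] 44.53270146274008 [-1.1  0.9 -4. ]
scene 345 amber 79 [[0.505, -0.284, 0.079], [0.522, -0.256, 0.127], [0.529, -0.241, 0.142]] all z [0.082 0.178]
top 6 amber 4 [[0.474, -0.268, 0.098], [0.475, -0.264, 0.109], [0.521, -0.248, 0.115]] all z [0.099 0.137]
```

View pics/s3.png

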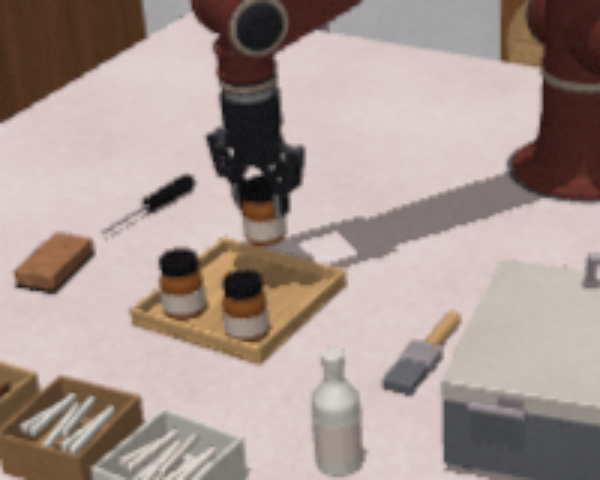

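The jar at crop (262,215) is held upright above the empty near half of the tray. I'll let it settle, then lower it in steps.

Emit:
{"method": "arm_command", "body": {"series": [[0,0,0,0,0,0,0.3],[0,0,-0.1,0,0,0,0.3],[0,0,-0.15,0,0,0,0.3],[0,0,-0.15,0,0,0,0.3],[0,0,-0.15,0,0,0,0.3],[0,0,-0.15,0,0,0,0.3]]}}

```text
time_s: 6.9
ee_pos: [0.5074, -0.2721, 0.0772]
eef_rot: [1.0, -0.021, 0.001, 0.001]
force: [0.5, 0.3, -3.3]
gripper_width: 0.0536
gripper_force: 44.6
```

Emit:
{"method": "arm_command", "body": {"series": [[0,0,-0.04,0,0,0,0.3],[0,0,-0.07,0,0,0,0.3],[0,0,-0.09,0,0,0,0.3],[0,0,-0.1,0,0,0,0.3],[0,0,-0.105,0,0,0,0.3],[0,0,-0.11,0,0,0,0.3],[0,0,-0.11,0,0,0,0.3],[0,0,-0.11,0,0,0,0.3]]}}

```text
time_s: 7.7
ee_pos: [0.5066, -0.2715, 0.0426]
eef_rot: [1.0, -0.021, 0.0, 0.0]
force: [0.3, -0.2, -2.6]
gripper_width: 0.0539
gripper_force: 44.6
```

Nearly there. I'll step down in small increments until it touches.

Emit:
{"method": "arm_command", "body": {"series": [[0,0,-0.004,0,0,0,0.3],[0,0,-0.008,0,0,0,0.3],[0,0,-0.008,0,0,0,0.3],[0,0,-0.008,0,0,0,0.3]]}}

```text
time_s: 8.1
ee_pos: [0.5068, -0.2717, 0.0413]
eef_rot: [1.0, -0.021, 0.0, 0.0]
force: [-3.3, 1.0, 5.8]
gripper_width: 0.0536
gripper_force: 45.3
```

Contact: the vertical force went from −2.6 to +5.8 N. I'll release slowly, then rise.

Emit:
{"method": "arm_command", "body": {"series": [[0,0,0,0,0,0,0.75],[0,0,0,0,0,0,0.85],[0,0,0,0,0,0,1],[0,0,0,0,0,0,1],[0,0,0,0,0,0,1],[0,0,0,0,0,0,1],[0,0,0.1,0,0,0,1],[0,0,0.25,0,0,0,1],[0,0,0.4,0,0,0,1],[0,0,0.6,0,0,0,1],[0,0,0.75,0,0,0,1],[0,0,0.75,0,0,0,1]]}}

```text
time_s: 9.3
ee_pos: [0.5093, -0.2734, 0.2744]
eef_rot: [1.0, -0.021, 0.006, 0.004]
force: [-0.6, -0.3, 1.4]
gripper_width: 0.0852
gripper_force: 0.0
```

```bash
python3 - <<'E'
from workcell import sensors, eyes
from h import *
s=sensors.state();print(np.round(s["ee_pos"],4),s["gripper_force"],s["gripper_width"])
c=eyes.camera_info("wrist");p,d=eyes.capture("wrist");np.savez("w4.npz",p=p,d=d,**c)
cv2.imwrite("pics/w4.png",p[:,:,::-1]);W,ok,_=pts("w4")
m=ok&(np.hypot(W[...,0]-.507,W[...,1]+.271)<.04)&(W[...,2]>.075)&(W[...,2]<.1)
Q=W[m];A=np.c_[Q[:,:2]-Q[:,:2].mean(0),np.ones(len(Q))];print(len(Q),rect(Q),np.linalg.lstsq(A,Q[:,2],rcond=None)[0])
E
```

```text
[ 0.5093 -0.2734  0.2744] 0.0 0.08523256930729782
1482 (array([ 504.8, -270.8]), array([48.8, 48.7]), 59.3) [-0.01793809  0.00167132  0.08440143]
```

View pics/w4.png

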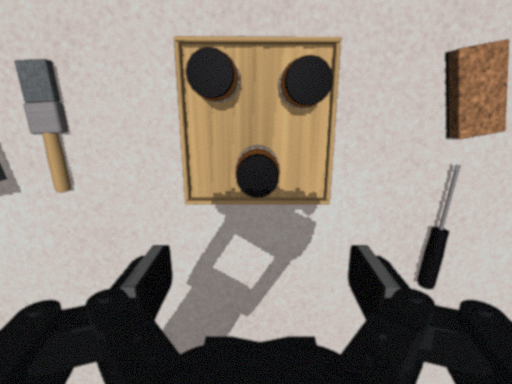

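The jar stands upright at pixel (258,173) in the near half, and its cap top is level at z = 84 mm. Next I move to a spot in front of the handle and turn the wrist so the fingers close across the bar.

Emit:
{"method": "arm_command", "body": {"series": [[-0.06,0.85,0,0,0,0.589,0.5],[-0.06,0.85,0,0,0,0.589,0.5],[-0.06,0.85,0,0,0,0.589,0.5],[-0.06,0.85,0,0,0,0.589,0.5],[-0.06,0.85,0,0,0,0.589,0.5],[-0.06,0.85,0,0,0,0.589,0.5],[-0.06,0.85,0,0,0,0.589,0.5],[-0.06,0.85,0,0,0,0.589,0.5]]}}

```text
time_s: 10.15
ee_pos: [0.488, -0.0166, 0.2636]
eef_rot: [0.913, 0.407, -0.001, -0.0]
force: [-0.7, 0.4, -0.3]
gripper_width: 0.0428
gripper_force: 0.0
```

Emit:
{"method": "arm_command", "body": {"series": [[-0.06,0.85,0,0,0,0.589,0.5],[-0.06,0.85,0,0,0,0.589,0.5],[-0.06,0.85,0,0,0,0.589,0.5],[-0.06,0.85,0,0,0,0.589,0.5],[-0.06,0.85,0,0,0,0.589,0.5],[-0.06,0.85,0,0,0,0.589,0.5],[-0.06,0.85,0,0,0,0.589,0.5],[-0.06,0.85,0,0,0,0.589,0.5]]}}

```text
time_s: 10.95
ee_pos: [0.4708, 0.2374, 0.2642]
eef_rot: [0.653, 0.758, -0.001, -0.0]
force: [0.1, -1.4, 0.3]
gripper_width: 0.0428
gripper_force: 0.0
```

Emit:
{"method": "arm_command", "body": {"series": [[0,0,0,0.036,-0.23,0,0.5],[0,0,0,0.036,-0.23,0,0.5],[0,0,0,0.036,-0.23,0,0.5],[0,0,0,0.036,-0.23,0,0.5],[0,0,0,0.036,-0.23,0,0.5],[0,0,0,0.036,-0.23,0,0.5]]}}

```text
time_s: 11.55
ee_pos: [0.4713, 0.2379, 0.2654]
eef_rot: [0.642, 0.747, 0.132, 0.113]
force: [-0.4, 0.3, 0.1]
gripper_width: 0.0424
gripper_force: 0.0
```

```bash
python3 - <<'E'
from workcell import sensors, eyes
from h import *
from scipy.spatial.transform import Rotation as R
s=sensors.state();e=np.array(s["ee_pos"]);M=R.from_quat(s["eef_rot"]).as_matrix()
print("ee",np.round(e,4),"z",np.round(M[:,2],3),"y",np.round(M[:,1],3),"q",np.round(s["q"],2),s["gripper_width"])
c=eyes.camera_info("wrist");p,d=eyes.capture("wrist");np.savez("w5.npz",p=p,d=d,**c);cv2.imwrite("pics/w5.png",p[:,:,::-1])
W,ok,_=pts("w5");z=W[...,2]
h=(z>.152)&(z<.175)&(np.hypot(W[...,0]-.505,W[...,1]-.246)<.075)&ok
print(h.sum(),rect(W[h]) if h.sum()>20 else "",np.percentile(z[h],95) if h.any() else "")
H=np.array([.505,.2457,.1595]);u=np.array([.988,.154,0]);ph=np.radians(20);dd=np.sin(ph)*u-[0,0,np.cos(ph)]
T=H+.019*dd;print("target",np.round(T,4),"shift",np.round(T-e,4),"frac",np.round((T-e)/.3,3))
E
```

```text
ee [0.4713 0.2379 0.2654] z [ 0.338  0.052 -0.94 ] y [0.929 0.142 0.342] q [ 0.36 -0.43  2.   -0.08  1.23  0.23] 0.04244462233698156
1873 (array([503.4, 246.4]), array([ 11.8, 120.4]), 8.9) 0.16492666761985847
target [0.5114 0.2467 0.1416] shift [ 0.0401  0.0088 -0.1238] frac [ 0.134  0.029 -0.413]
```

View pics/w5.png

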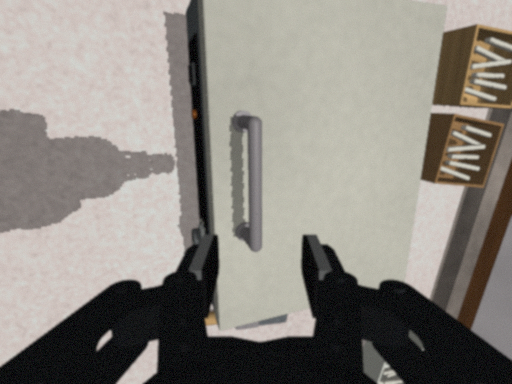

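The bar runs vertically at column 255, rows 118 to 248, midway between the fingers at columns 212 and 310. All views put its centre at about (0.504, 0.246, 0.159). I'll approach along the fingers and grip.

Emit:
{"method": "arm_command", "body": {"series": [[0.045,0.009,-0.14,0,0,0,0.5],[0.09,0.018,-0.27,0,0,0,0.5],[0.115,0.024,-0.35,0,0,0,0.5],[0.132,0.027,-0.41,0,0,0,0.5],[0.132,0.027,-0.41,0,0,0,0.5],[0.132,0.027,-0.41,0,0,0,0.5]]}}

```text
time_s: 12.2
ee_pos: [0.5104, 0.2466, 0.1421]
eef_rot: [0.641, 0.748, 0.132, 0.113]
force: [0.3, 0.1, 0.5]
gripper_width: 0.0426
gripper_force: 0.0
```

Emit:
{"method": "arm_command", "body": {"series": [[0,0,0,0,0,0,0.25],[0,0,0,0,0,0,0.1],[0,0,0,0,0,0,0],[0,0,0,0,0,0,0],[0,0,0,0,0,0,0],[0,0,0,0,0,0,0],[0,0,0,0,0,0,0]], "newtons": 60}}

```text
time_s: 12.9
ee_pos: [0.51, 0.2469, 0.1437]
eef_rot: [0.641, 0.748, 0.132, 0.113]
force: [-4.6, -1.2, 5.9]
gripper_width: 0.0101
gripper_force: 58.6
```

```bash
cat > arc.py <<'E'
# rows about the hinge axis: shift, turn for lid angles, from the TCP commanded now (lid shut)
import numpy as np,sys
from scipy.spatial.transform import Rotation as R
u=np.array([.988,.154,0]);v=np.array([-.154,.988,0])
def rows(tcp,hinge,angs):
    for a in angs:
        q=R.from_rotvec(a*v);s=q.apply(tcp-hinge)+hinge-tcp
        print(round(a,3),np.round(s/.3,3),np.round(a*v/1.5,3))
E
python3 - <<'E'
from arc import *
from workcell import sensors
s=sensors.state();e=np.array(s["ee_pos"]);print(e,s["gripper_width"],s["gripper_force"],np.round(s["force"],1))
rows(e,np.array([.733,.2826,.100]),np.arange(1,13)*.0655)
E
```

```text
[0.51003488 0.24689942 0.14368891] 0.010103408916505853 58.60324680805206 [-4.6 -1.2  5.9]
0.066 [0.011 0.002 0.049] [-0.007  0.043  0.   ]
0.131 [0.025 0.004 0.097] [-0.013  0.086  0.   ]
0.196 [0.042 0.007 0.144] [-0.02   0.129  0.   ]
0.262 [0.063 0.01  0.19 ] [-0.027  0.173  0.   ]
0.328 [0.086 0.013 0.234] [-0.034  0.216  0.   ]
0.393 [0.112 0.017 0.277] [-0.04   0.259  0.   ]
0.458 [0.14  0.022 0.318] [-0.047  0.302  0.   ]
0.524 [0.172 0.027 0.357] [-0.054  0.345  0.   ]
0.59 [0.205 0.032 0.394] [-0.061  0.388  0.   ]
0.655 [0.242 0.038 0.428] [-0.067  0.431  0.   ]
0.72 [0.28  0.044 0.46 ] [-0.074  0.475  0.   ]
0.786 [0.32 0.05 0.49] [-0.081  0.518  0.   ]
```

The bar is gripped at 10 mm opening and 59 N. I'll lift along the hinge arc, taking the first half now.

Emit:
{"method": "arm_command", "body": {"series": [[0.005,0.001,0.024,-0.003,0.021,0,0],[0.011,0.002,0.049,-0.007,0.043,0,0],[0.018,0.003,0.073,-0.01,0.065,0,0],[0.025,0.004,0.097,-0.013,0.086,0,0],[0.033,0.005,0.12,-0.017,0.108,0,0],[0.042,0.007,0.144,-0.02,0.129,0,0],[0.052,0.008,0.167,-0.024,0.151,0,0],[0.063,0.01,0.19,-0.027,0.173,0,0],[0.074,0.011,0.212,-0.03,0.194,0,0],[0.086,0.013,0.234,-0.034,0.216,0,0],[0.112,0.017,0.277,-0.04,0.259,0,0],[0.112,0.017,0.277,-0.04,0.259,0,0]]}}

```text
time_s: 14.1
ee_pos: [0.544, 0.2522, 0.227]
eef_rot: [0.651, 0.759, -0.017, -0.015]
force: [-6.9, -0.7, 2.0]
gripper_width: 0.0102
gripper_force: 60.4
```

```bash
python3 - <<'E'
from arc import *
from workcell import sensors
s=sensors.state();e=np.array(s["ee_pos"]);print(e,s["gripper_width"],s["gripper_force"],np.round(s["force"],1),np.round(s["q"],2))
d=R.from_quat(s["eef_rot"]).as_matrix()[:,2];H=np.array([.733,.2826,.1]);b=e-.019*d-H
print("lid angle",np.arctan2(b[2],-b@u)-np.arctan2(.06,.23),"r",np.hypot(b[2],b@u),"tilt",np.degrees(np.arctan2(d@u,-d[2])))
rows(e,H,np.arange(1,7)*.0655)
E
```

```text
[0.54396724 0.25218352 0.22696897] 0.010185464996250426 60.358264446258545 [-6.9 -0.7  2. ] [0.31 0.02 1.65 0.01 1.51 0.15]
lid angle 0.39835451668712907 r 0.24004880476339152 tilt -2.6080432764240324
0.066 [0.029 0.004 0.041] [-0.007  0.043  0.   ]
0.131 [0.06  0.009 0.08 ] [-0.013  0.086  0.   ]
0.196 [0.094 0.015 0.116] [-0.02   0.129  0.   ]
0.262 [0.13  0.02  0.151] [-0.027  0.173  0.   ]
0.328 [0.168 0.026 0.183] [-0.034  0.216  0.   ]
0.393 [0.208 0.032 0.212] [-0.04   0.259  0.   ]
```

Emit:
{"method": "arm_command", "body": {"series": [[0.014,0.002,0.021,-0.003,0.021,0,0],[0.029,0.004,0.041,-0.007,0.043,0,0],[0.044,0.006,0.061,-0.01,0.065,0,0],[0.06,0.009,0.08,-0.013,0.086,0,0],[0.077,0.012,0.098,-0.017,0.108,0,0],[0.094,0.015,0.116,-0.02,0.129,0,0],[0.112,0.018,0.134,-0.024,0.151,0,0],[0.13,0.02,0.151,-0.027,0.173,0,0],[0.149,0.023,0.167,-0.03,0.194,0,0],[0.168,0.026,0.183,-0.034,0.216,0,0],[0.188,0.029,0.198,-0.037,0.237,0,0],[0.205,0.031,0.21,-0.04,0.257,0,0]]}}

```text
time_s: 15.3
ee_pos: [0.6048, 0.2616, 0.289]
eef_rot: [0.635, 0.742, -0.163, -0.141]
force: [-3.3, 1.0, 1.0]
gripper_width: 0.0099
gripper_force: 60.3
```

Emit:
{"method": "arm_command", "body": {"series": [[0,0,0,0,0,0,0],[0,0,0,0,0,0,0],[0,0,0,0,0,0,0],[0,0,0,0,0,0,0],[0,0,0,0,0,0,0],[0,0,0,0,0,0,0],[0,0,0,0,0,0,0],[0,0,0,0,0,0,0]]}}

```text
time_s: 16.1
ee_pos: [0.6044, 0.2616, 0.2888]
eef_rot: [0.635, 0.742, -0.163, -0.14]
force: [-3.7, 2.4, 3.8]
gripper_width: 0.0103
gripper_force: 60.5
```

```bash
python3 - <<'E'
from arc import *
from h import *
from workcell import sensors,eyes
s=sensors.state();e=np.array(s["ee_pos"]);print(e,s["gripper_width"],s["gripper_force"],np.round(s["force"],1))
d=R.from_quat(s["eef_rot"]).as_matrix()[:,2];H=np.array([.733,.2826,.1]);b=e-.019*d-H
print("lid angle",np.arctan2(b[2],-b@u)-np.arctan2(.06,.23),"r",np.hypot(b[2],b@u),"tilt",np.degrees(np.arctan2(d@u,-d[2])))
p,dd=eyes.capture("scene");cv2.imwrite("pics/s6.png",p[:,:,::-1])
p,dd=eyes.capture("top");np.savez("t6.npz",p=p,d=dd,**eyes.camera_info("top"));W,ok,_=pts("t6")
L=W-H;x=-(L@u);y=L@v;m=ok&(x>.06)&(x<.2)&(np.abs(y)<.15)&(np.abs(y)>.09)&(L[...,2]>.04)&(L[...,2]<.25)
k=np.polyfit(x[m],L[...,2][m],1);print("lid plane angle",m.sum(),np.arctan(k[0]))
m=ok&(np.hypot(W[...,0]-.505,W[...,1]+.271)<.04)&(W[...,2]>.075);print("jar",m.sum(),rect(W[m]),np.median(W[m][:,2]))
E
```

```text
[0.60440675 0.26157072 0.28878493] 0.010290732711433824 60.468374490737915 [-3.7  2.4  3.8]
lid angle 0.7798685779031482 r 0.23959950138218225 tilt -24.82622447872797
lid plane angle 1283 0.7138550798112325
jar 176 (array([ 505. , -269.8]), array([46.4, 49. ]), 58.0) 0.08557564185712613
```

View pics/s6.png

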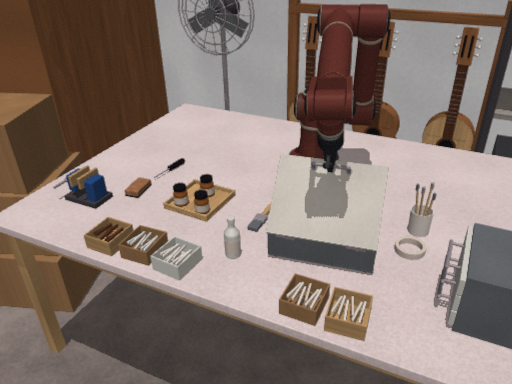

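The scene view shows the lid raised, its free edge near (330,165) at the gripper, with the three jars standing in the tray around (195,195). The plane fit (0.714) and the gripper pose (0.780) disagree, so I'll refit robustly from both views.

```bash
python3 - <<'E'
from arc import *
from h import *
from workcell import eyes
from scipy.optimize import least_squares
H=np.array([.733,.2826,.1])
for n in("scene","top"):
    p,d=eyes.capture(n);np.savez("c.npz",p=p,d=d,**eyes.camera_info(n));W,ok,_=pts("c")
    L=W-H;x=-(L@u);y=L@v;z=L[...,2];hs=cv2.cvtColor(p,cv2.COLOR_RGB2HSV)
    for a,b in((.02,.1),(.05,.15),(.02,.17)):
        m=ok&(x>a)&(x<b)&(np.abs(y)<.155)&(z>.6*x)&(z<1.3*x+.06)&(hs[...,1]<60)&(hs[...,2]>90)
        r=least_squares(lambda k:k[0]*x[m]+k[1]-z[m],[1,0],loss="soft_l1",f_scale=.003)
        print(n,m.sum(),"angle",round(np.arctan(r.x[0]),3),"perp offset",round(r.x[1]*np.cos(np.arctan(r.x[0])),4),"res",round(np.median(np.abs(r.fun)),4))
E
```

```text
scene 3555 angle 0.78 perp offset 0.0243 res 0.0028
scene 4385 angle 0.782 perp offset 0.024 res 0.0029
scene 6329 angle 0.781 perp offset 0.0242 res 0.0028
top 863 angle 0.78 perp offset 0.0239 res 0.0017
top 1222 angle 0.778 perp offset 0.0242 res 0.0018
top 1897 angle 0.78 perp offset 0.024 res 0.0017
```

Both views now agree at 0.78 rad, with the expected 25 mm offset between the lid top and the hinge line. I'm handing in.

```bash
python3 -c "
from workcell import ticket;print(ticket.job_done())"
```

```text
the job is handed in; nothing more can be done
None
```

The jar stands upright in the tray, and the gripper is holding the lid at 0.78 rad (about 45°); I've handed the job in, but it returned no verdict.

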